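# Push the stray carton home into its shelf bay

## Robot

A 6-joint arm with a two-finger parallel gripper is mounted at the origin on the work surface. World frame = base frame: x ahead of the robot, y to its left, z up, the work surface at z = 0. Lengths are in mm, angles in rad, forces in N, time in s.
With the tool pointing down it reaches from about 350 to 775 mm from the base axis. Payload 7.3 kg.
Tool frame: the origin (TCP) lies at the very end of the fingers, on their centre line; the grasp point (between the pads) lies 19 mm behind it; z points along the fingers, y is the line along which they close (so a half turn about z gives the same grasp; the last joint's range is limited). The gripper opens to 92 mm and grips with 3 to 60 N. Pads are 19 mm wide; open, the fingers measure 130 mm over their backs; the gripper's body (75 mm by 190 mm) begins 47 mm behind the grasp point.
Start: joints at [0.961, 0.342, 1.524, -0, 1.275, -0.146], TCP at [234.85, 469.567, 196.941] pointing down, gripper open.
Joint ranges: [-2.53, 2.53], [-0.77, 2.02], [0.04, 2.7], [-1, 4.14], [0.28, 2.66], [-3.11, 3.11]. Speed limits (rad/s): [2.57, 2.57, 3.14, 3.14, 3.14, 3.14].

## Interface

Orientations are given as [roll, pitch, yaw] about the fixed x, y, z axes, in that order (R = Rz(yaw) Ry(pitch) Rx(roll)).
In Python, from plant import bot gives the robot as it stands.
- The arm moves only by the tool jog_arm, never from a script. Its argument "targets" is a list of rows, each an object with "xyz": the shift along the tool's x, y, z as a fraction of full scale, a list of three; "spin": the turn about the tool's z as a fraction of full scale. In form: [{"xyz": [x, y, z], "spin": spin}, ...]. A call has exactly 10 rows; each row shifts and turns the commanded pose from where the row before left it, along the tool's axes as they then stand; what a row does not reach is not made up. Full scale, the value 1, is 80 mm for a shift and 0.1 rad for a turn. A row lasts 1/8 s, in which the tool goes at most 62.5 mm and 10.7 degrees, less where a joint would pass 70% of its speed; a pose out of reach is approached as far as the arm can. A call with a number of a shift or a turn outside -1 to 1 is refused whole. A call with a gripper value outside its range is refused whole. "gripper" is the opening in per cent of the stroke, from 0 (shut) to 100 (fully open), set as the call begins (left out, the last holds). The fingers move at their own pace and stop on an object; the grip force is fixed at half the most. Time passes only in rows, so rows that do not move let the fingers close, or fill a call up. It gives the time, the measured TCP pose, the force, the opening and the grip force at its end, in the units of the state.
- bot.get_obs(): the state, without advancing time (a new reading comes with each control period).
- bot.capture(name): name is "side" or "top"; returns the picture (384x512x3 uint8, blue, green, red); there is no depth.
- bot.get_calibration(name): a dict with "vfov" (degrees; the focal length in pixels is half the picture's height over the tangent of half this angle, whatever the lens; pixels are square), "cx", "cy" (the principal point, pixels), "eye" and "rotation" of the camera in the world. Camera axes: x right, y down, z forward; pixel columns grow to the right and rows downward; lengths in mm; the calibration is good to about 2 mm. A picture is of the moment at which its call begins. get_calibration takes no time and is no camera call.
- bot.close_job(): hands the job in; it is judged then, once.
The state is a dict: "time": time; "joint_positions": joint angles; "dq": joint speeds; "tau": joint torques, N m; "tool_pos": TCP position; "tcp_rot": TCP orientation; "contact_force": force on the tool from outside, world axes, zero at the start; "moment": the same for the moment, N m; "grip_width": finger opening in mm; "finger_force": force on a finger pad.
Only numpy, scipy, OpenCV 4.12 (cv2) and the standard library are available. Lean on these libraries where they do the work, as an engineer would, in place of code of your own. Each camera call takes 0.05 s, during which the arm holds its last target. There are 200 camera calls.

## Task

Push the stray carton along the plywood into the empty corner of the bay, so that one of its long sides lies flush against the steel back rail and one of its ends is right up against the inner side of the plywood divider. Only push it with the fingers: do not pick it up or tip it, and leave the tin, the aerosol can and the roll of tape where they stand.

Things in the scene. Friction and masses are not known exactly. Their poses are not given: they have to be found in the camera images.
- carton: The stray closed rigid cardboard carton, the only one on the board, 0.3 to 0.6 kg, tape strip along its top. 100 mm in x, 150 mm in y (long sides at x = -50 and +50 mm, ends at y = -75 and +75 mm), 70 mm high. Origin: centre of its underside; z up. Slides with friction. Starts skewed, in the open on the robot's side of the rail, long sides within 0.4 rad of the rail.
- rail: The fixed back rail beyond the carton: a dark steel angle 580 mm long (its y), flange 50 mm high. Origin: on the board, middle of the flange's front face, which the carton must meet; x points away from the robot, square to that face: the bay lies at negative x.
- divider: Fixed upright plywood board, 100 mm in x, 18 mm thick (y), 80 mm high, square to the rail, reaching from its front face 100 mm towards the robot. Origin: centre of its underside, z up, axes parallel to the rail's. Near one end of the rail, left or right (about 220 mm from the middle); its inner side faces the rail's middle.
- tin: A squat steel tin, 79 mm across, 73 mm high, standing near the rail at the other end from the divider; not to be moved. Origin: centre of its underside.
- aerosol: An aerosol can, 54 mm across, 166 mm high, standing to one side; not to be moved. Origin: centre of its underside.
- tape: A roll of tape lying flat, 100 mm across, 48 mm high, to one side; not to be moved. Origin: centre of its underside.
Not all that is in view belongs to the job. Several things look just like the divider: the one meant starts farthest to the robot's right. Several things have the shape of the carton; the one meant has the colours described above.

How it is judged:
By the outcome, as a careful person would: the job done as asked, in the order asked, and still so for the second after the job is handed in, with the robot touching nothing.
It also fails if it takes over 53 s, if anything falls off the work surface, if the arm or the gripper's body presses on something with over 40 N, if the wrist force passes 120 N, or if a joint passes its speed limit or range.

## Working session

There is one attempt and no reset: what is moved stays moved. The work goes in short steps, Python scripts to look and compute and a tool call to move; the robot and the scene stay as the last step left them, time stands still between calls to the robot, and variables do not carry over. Pictures are saved under pics/ and viewed, at most 10 in all, crops included, and the job is handed in when it is done.

Besides the shell and the picture viewer there is one more tool, called after "Request:" by a JSON object that holds its "name" and its "arguments", one argument or row to a line. jog_arm: Moves the arm, as the interface text tells. Shift numbers are shares of 80 mm and turn numbers shares of 0.1 rad, none past 1 either way. Its arguments: {"type":"object","properties":{"targets":{"type":"array","items":{"type":"object","properties":{"xyz":{"type":"array","items":{"type":"number"}},"spin":{"type":"number"}}}},"gripper":{"type":"number"}},"required":["targets"]}

```bash
mkdir -p pics
python3 - <<'E'
from plant import bot
import cv2
for n in("top","side"):
    cv2.imwrite(f"pics/{n}0.png",bot.capture(n)); print(n,bot.get_calibration(n))
o=bot.get_obs(); print(o)
E
```

```text
top {'vfov': 49.8412278292427, 'cx': 256.00081890270803, 'cy': 187.5631433780417, 'eye': array([ 512.41845989,    4.23088483, 1134.9861357 ]), 'rotation': array([-3.04766219,  0.02437875, -1.59393636])}
side {'vfov': 55.24838313616665, 'cx': 260.84121046292415, 'cy': 190.97594097296152, 'eye': array([ 592.17055023, -670.70228923,  501.08098891]), 'rotation': array([-2.19131386, -0.01810273,  0.00755748])}
{'time': 0.1, 'joint_positions': array([ 9.60951970e-01,  3.42649308e-01,  1.52489178e+00,  8.86716322e-06,
        1.27539314e+00, -1.46020422e-01]), 'dq': array([ 0.00010066, -0.00155558, -0.00189133, -0.00027219, -0.00106334,
       -0.00058871]), 'tau': array([ 1.62919729e-03, -4.32005239e+01, -2.44695300e+01,  7.17996061e-02,
        5.25537122e-02, -6.09946278e-05]), 'tool_pos': array([234.63319451, 469.21911887, 196.32679294]), 'tcp_rot': array([-3.14026658e+00, -2.03592270e-04,  2.67776600e+00]), 'contact_force': array([ 0.99030693, -0.17974861, -0.41564793]), 'moment': array([ 0.09659999, -0.05445666, -0.00608516]), 'finger_force': 0.0, 'grip_width': 91.59848189665576}
```

View pics/top0.png

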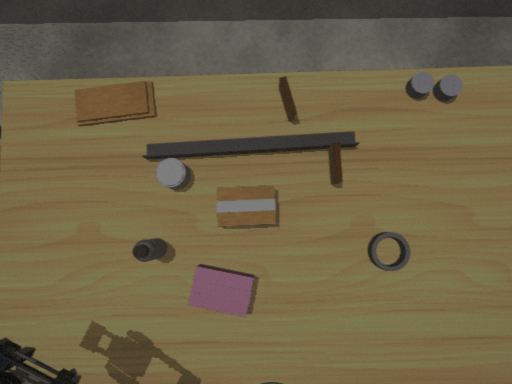

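View pics/side0.png

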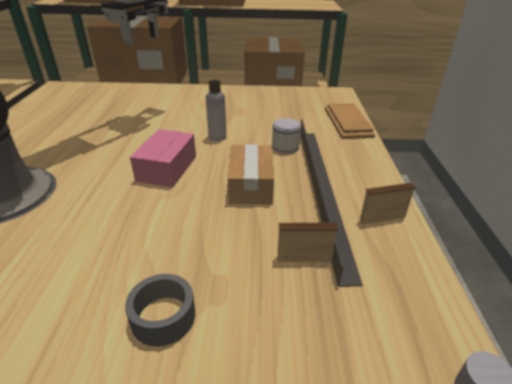

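The top view shows two upright plywood boards, at (288,98) and (335,163). The second is farthest right and stands square to the rail, so it is the divider. There are two carton shapes: (246,206) is brown with a tape strip and is the one meant, and (222,290) is pink and a decoy. The tin is at (172,173), the aerosol at (150,250) and the tape roll at (390,251). I'll confirm this with an enlarged crop.

```bash
cat > h.py <<'E'
import numpy as np, cv2
from scipy.spatial.transform import Rotation as R
from plant import bot
def px2w(n,pts,z):
    c=bot.get_calibration(n); f=192/np.tan(np.radians(c["vfov"]/2))
    M=R.from_euler("xyz",c["rotation"]).as_matrix()
    p=np.atleast_2d(np.array(pts,float)); d=np.c_[(p-[c["cx"],c["cy"]])/f,np.ones(len(p))]@M.T
    return c["eye"]+d*((z-c["eye"][2])/d[:,2])[:,None]
E
python3 - <<'E'
from h import *
im=cv2.imread("pics/top0.png")
cv2.imwrite("pics/crop0.png",cv2.resize(im[120:240,140:365],None,fx=3.5,fy=3.5,interpolation=cv2.INTER_CUBIC))
print(px2w("top",[(217,188),(274,187),(275,225),(217,226)],70).round())
print(px2w("top",[(148,156),(357,144)],0).round())
print(px2w("top",[(172,173)],73).round(),px2w("top",[(390,251)],48).round(),px2w("side",[(216,138)],0).round(),px2w("top",[(145,251)],166).round())
E
```

```text
[[615. 129.  70.]
 [614. -19.  70.]
 [516. -19.  70.]
 [517. 131.  70.]]
[[ 716.  330.    0.]
 [ 734. -253.    0.]]
[[657. 246.  73.]] [[ 442. -314.   48.]] [[463. 293.   0.]] [[462. 289. 166.]]
```

View pics/crop0.png

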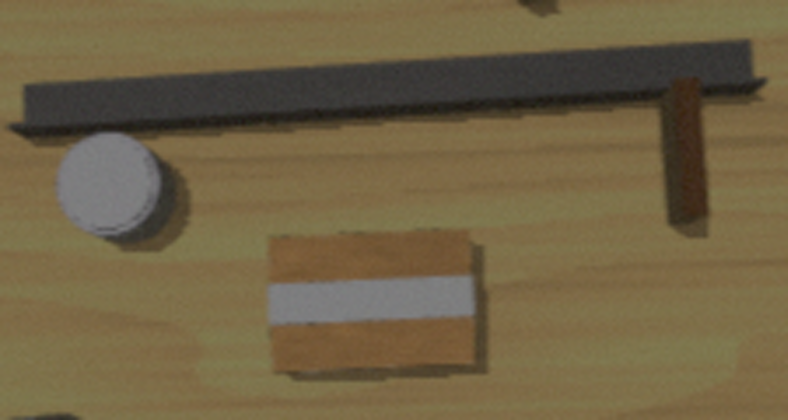

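The crop confirms it: the brown carton with the tape strip is in crop at (370,302), and the divider is at (685,150), joined to the rail. Next I'll fix the rail line and the divider's inner face.

Run:
```python
from h import *
c=lambda p:[(140+(x+.5)/3.5-.5,120+(y+.5)/3.5-.5) for x,y in p]
print("rail z50",px2w("top",c([(11,127),(765,80)]),50).round(1))
print("rail z0",px2w("top",c([(30,138),(750,96)]),0).round(1))
print("div top in",px2w("top",c([(675,80),(680,219)]),80).round(1),"out",px2w("top",c([(701,80),(708,216)]),80).round(1), "base in",px2w("top",c([(661,95),(669,236)]),0).round(1))
print("div side out top",px2w("side",[(279,224),(336,223)],80).round(1),"base",px2w("side",[(278,261),(336,263)],0).round(1))
print("carton",px2w("top",c([(268,236),(470,231),(475,364),(272,372)]),70).round(1))
```

```text
rail z50 [[ 707.9  329.2   50. ]
 [ 728.2 -245.2   50. ]]
rail z0 [[ 707.6  328.9    0. ]
 [ 725.7 -244.3    0. ]]
div top in [[ 724.1 -172.4   80. ]
 [ 621.1 -171.9   80. ]] out [[ 723.6 -191.5   80. ]
 [ 622.7 -192.3   80. ]] base in [[ 728.4 -174.3    0. ]
 [ 616.1 -176.1    0. ]]
div side out top [[ 628.  -180.1   80. ]
 [ 729.1 -174.5   80. ]] base [[ 629.5 -191.9    0. ]
 [ 736.9 -194.3    0. ]]
carton [[617.3 131.1  70. ]
 [617.2 -18.6  70. ]
 [519.1 -19.6  70. ]
 [516.8 129.6  70. ]]
```

Request:
{"name": "jog_arm", "arguments": {
  "targets": [
    {"xyz": [0, 0, 0], "spin": -0.99},
    {"xyz": [0, 0, 0], "spin": -0.99},
    {"xyz": [0, 0, 0], "spin": -0.99},
    {"xyz": [0, 0, 0], "spin": -0.99},
    {"xyz": [0, 0, 0], "spin": -0.99},
    {"xyz": [-0.295, -0.528, 0], "spin": 0},
    {"xyz": [-0.295, -0.528, 0], "spin": 0},
    {"xyz": [-0.295, -0.528, 0], "spin": 0},
    {"xyz": [-0.295, -0.528, 0], "spin": 0},
    {"xyz": [-0.295, -0.528, 0], "spin": 0}
  ],
  "gripper": 100
}}

```text
time: 1.35
tool_pos: [359.8, 260.7, 196.7]
tcp_rot: [-3.142, -0.0, -3.11]
contact_force: [0.1, 0.7, -0.8]
grip_width: 91.9
finger_force: 0.0
```

Request:
{"name": "jog_arm", "arguments": {
  "targets": [
    {"xyz": [-0.295, -0.528, 0], "spin": 0},
    {"xyz": [-0.295, -0.528, 0], "spin": 0},
    {"xyz": [-0.295, -0.528, 0], "spin": 0},
    {"xyz": [-0.295, -0.528, 0], "spin": 0},
    {"xyz": [-0.295, -0.528, 0], "spin": 0},
    {"xyz": [0, 0, 0], "spin": 0},
    {"xyz": [0, 0, 0.5], "spin": 0},
    {"xyz": [0, 0, 0.5], "spin": 0},
    {"xyz": [0, 0, 0.5], "spin": 0},
    {"xyz": [0, 0, 0], "spin": 0}
  ]
}}

```text
time: 2.6
tool_pos: [481.1, 55.7, 74.7]
tcp_rot: [3.141, -0.007, -3.11]
contact_force: [0.2, -0.1, 0.4]
grip_width: 91.8
finger_force: 0.0
```

Request:
{"name": "jog_arm", "arguments": {
  "targets": [
    {"xyz": [0, 0, 0.31], "spin": 0},
    {"xyz": [0, 0, 0.31], "spin": 0},
    {"xyz": [-0.12, 0, 0], "spin": 0},
    {"xyz": [-0.12, 0, 0], "spin": 0},
    {"xyz": [-0.12, 0, 0], "spin": 0},
    {"xyz": [-0.12, 0, 0], "spin": 0},
    {"xyz": [-0.12, 0, 0], "spin": 0},
    {"xyz": [-0.12, 0, 0], "spin": 0},
    {"xyz": [-0.12, 0, 0], "spin": 0},
    {"xyz": [-0.12, 0, 0], "spin": 0}
  ]
}}

```text
time: 3.85
tool_pos: [561.2, 57.1, 27.3]
tcp_rot: [3.142, -0.0, -3.11]
contact_force: [-4.5, -0.2, 3.9]
grip_width: 92.0
finger_force: 2.1
```

Request:
{"name": "jog_arm", "arguments": {
  "targets": [
    {"xyz": [-0.12, 0, 0], "spin": 0},
    {"xyz": [-0.12, 0, 0], "spin": 0},
    {"xyz": [-0.12, 0, 0], "spin": 0},
    {"xyz": [-0.06, 0, 0], "spin": 0},
    {"xyz": [0, 0, 0], "spin": 0},
    {"xyz": [0, 0, 0], "spin": 0},
    {"xyz": [0, 0, 0], "spin": 0},
    {"xyz": [0, 0, 0], "spin": 0},
    {"xyz": [0, 0, 0], "spin": 0},
    {"xyz": [0, 0, 0], "spin": 0}
  ]
}}

```text
time: 5.1
tool_pos: [594.3, 58.2, 27.4]
tcp_rot: [3.142, 0.0, -3.11]
contact_force: [0.2, -0.5, 0.4]
grip_width: 91.8
finger_force: 0.0
```

Run:
```python
from h import *
im=bot.capture("top"); cv2.imwrite("pics/top1.png",im)
cv2.imwrite("pics/crop1.png",cv2.resize(im[120:240,140:365],None,fx=3.5,fy=3.5,interpolation=cv2.INTER_CUBIC))
```

```text
(no output)
```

View pics/crop1.png

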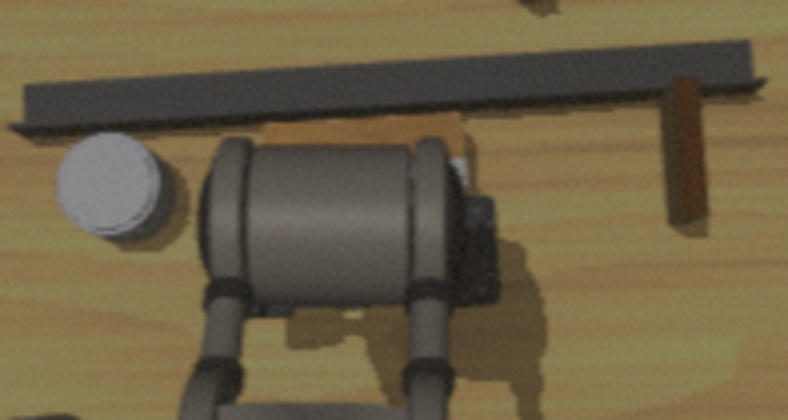

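The carton's far edge runs from crop (265,122) to (462,114), which puts it about 15 mm short of the rail and parallel to it. I'll push 8 mm more, back off, rise, and turn to push on the left end.

Request:
{"name": "jog_arm", "arguments": {
  "targets": [
    {"xyz": [-0.05, 0, 0], "spin": 0},
    {"xyz": [-0.05, 0, 0], "spin": 0},
    {"xyz": [0, 0, 0], "spin": 0},
    {"xyz": [0.15, 0, 0], "spin": 0},
    {"xyz": [0.2, 0, 0], "spin": 0},
    {"xyz": [0, 0, -0.55], "spin": 0},
    {"xyz": [0, 0, -0.55], "spin": 0},
    {"xyz": [0, 0, 0], "spin": 0.98},
    {"xyz": [0, 0, 0], "spin": 0.98},
    {"xyz": [0, 0, 0], "spin": 0.98}
  ]
}}

```text
time: 6.4
tool_pos: [573.9, 57.6, 115.5]
tcp_rot: [3.141, 0.001, 2.876]
contact_force: [0.4, 0.7, 0.5]
grip_width: 91.7
finger_force: 0.0
```

Request:
{"name": "jog_arm", "arguments": {
  "targets": [
    {"xyz": [0, 0, 0], "spin": 0.98},
    {"xyz": [0, 0, 0], "spin": 0.98},
    {"xyz": [0, 0, 0], "spin": 0.98},
    {"xyz": [0, 0, 0], "spin": 0.98},
    {"xyz": [0, 0, 0], "spin": 0.98},
    {"xyz": [0, 0, 0], "spin": 0.98},
    {"xyz": [0, 0, 0], "spin": 0.98},
    {"xyz": [0, 0, 0], "spin": 0.98},
    {"xyz": [0, 0, 0], "spin": 0.98},
    {"xyz": [0, 0, 0], "spin": 0.98}
  ],
  "gripper": 54
}}

```text
time: 7.65
tool_pos: [573.8, 57.5, 115.3]
tcp_rot: [3.141, 0.0, 1.896]
contact_force: [0.2, 0.3, 0.6]
grip_width: 49.3
finger_force: 0.0
```

Request:
{"name": "jog_arm", "arguments": {
  "targets": [
    {"xyz": [0, 0, 0], "spin": 0.98},
    {"xyz": [0, 0, 0], "spin": 0.98},
    {"xyz": [0, 0, 0], "spin": 0.98},
    {"xyz": [0.3, 0.27, 0], "spin": 0},
    {"xyz": [0.3, 0.27, 0], "spin": 0},
    {"xyz": [0.3, 0.27, 0], "spin": 0},
    {"xyz": [0.37, 0.27, 0], "spin": 0},
    {"xyz": [0, 0, 0], "spin": 0},
    {"xyz": [0, 0, 0], "spin": 0},
    {"xyz": [0, 0, 0], "spin": 0}
  ]
}}

```text
time: 8.9
tool_pos: [656.7, 161.1, 115.5]
tcp_rot: [-3.141, 0.0, 1.604]
contact_force: [-0.9, 0.4, -0.4]
grip_width: 49.7
finger_force: 0.0
```

Run:
```python
from h import *
im=bot.capture("top")
cv2.imwrite("pics/crop2.png",cv2.resize(im[120:240,140:365],None,fx=3.5,fy=3.5,interpolation=cv2.INTER_CUBIC))
```

```text
(no output)
```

View pics/crop2.png

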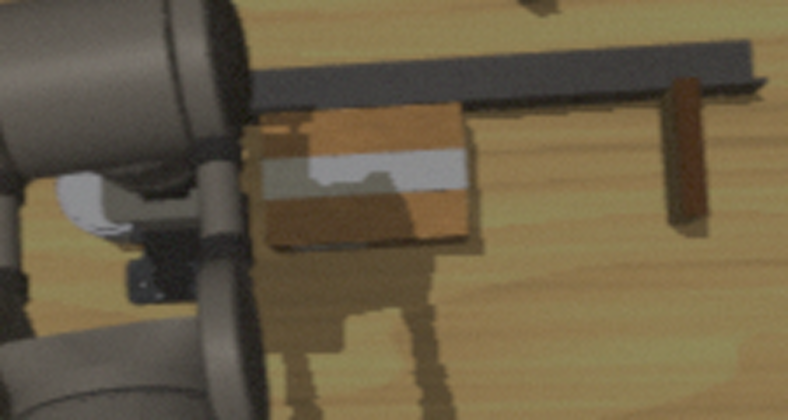

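The carton is about 7 mm off the rail and parallel to it, with its left end at crop x≈264 (y≈134). I'll descend and push along the rail.

Request:
{"name": "jog_arm", "arguments": {
  "targets": [
    {"xyz": [0, 0, 0.55], "spin": 0},
    {"xyz": [0, 0, 0.55], "spin": 0},
    {"xyz": [-0.1, 0, 0], "spin": 0},
    {"xyz": [-0.1, 0, 0], "spin": 0},
    {"xyz": [-0.1, 0, 0], "spin": 0},
    {"xyz": [-0.1, 0, 0], "spin": 0},
    {"xyz": [-0.12, 0, 0], "spin": 0},
    {"xyz": [-0.12, 0, 0], "spin": 0},
    {"xyz": [-0.12, 0, 0], "spin": 0},
    {"xyz": [-0.12, 0, 0], "spin": 0}
  ]
}}

```text
time: 10.2
tool_pos: [659.5, 91.1, 27.3]
tcp_rot: [-3.141, -0.0, 1.605]
contact_force: [-1.3, 4.2, 3.2]
grip_width: 49.3
finger_force: 2.1
```

Request:
{"name": "jog_arm", "arguments": {
  "targets": [
    {"xyz": [-0.12, 0, 0], "spin": 0},
    {"xyz": [-0.12, 0, 0], "spin": 0},
    {"xyz": [-0.12, 0, 0], "spin": 0},
    {"xyz": [-0.12, 0, 0], "spin": 0},
    {"xyz": [-0.12, 0, 0], "spin": 0},
    {"xyz": [-0.12, 0, 0], "spin": 0},
    {"xyz": [-0.12, 0, 0], "spin": 0},
    {"xyz": [-0.12, 0, 0], "spin": 0},
    {"xyz": [-0.1, 0, 0], "spin": 0},
    {"xyz": [0, 0, 0], "spin": 0}
  ]
}}

```text
time: 11.45
tool_pos: [662.3, 5.6, 27.1]
tcp_rot: [-3.141, 0.001, 1.604]
contact_force: [-0.4, -0.7, 0.6]
grip_width: 49.7
finger_force: 0.0
```

Run:
```python
from h import *
im=bot.capture("top")
cv2.imwrite("pics/crop3.png",cv2.resize(im[120:240,140:365],None,fx=3.5,fy=3.5,interpolation=cv2.INTER_CUBIC))
```

```text
(no output)
```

View pics/crop3.png

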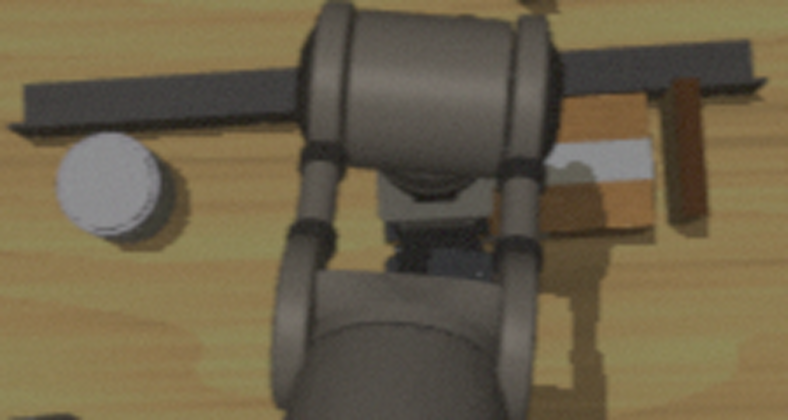

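The carton is aligned, with its right end at crop x≈651 and the divider's inner edge at ≈674, so the gap is about 15 mm. I'll creep in.

Request:
{"name": "jog_arm", "arguments": {
  "targets": [
    {"xyz": [-0.05, 0, 0], "spin": 0},
    {"xyz": [-0.05, 0, 0], "spin": 0},
    {"xyz": [-0.05, 0, 0], "spin": 0},
    {"xyz": [-0.02, 0, 0], "spin": 0},
    {"xyz": [-0.02, 0, 0], "spin": 0},
    {"xyz": [0, 0, 0], "spin": 0},
    {"xyz": [0, 0, 0], "spin": 0},
    {"xyz": [0, 0, 0], "spin": 0},
    {"xyz": [0, 0, 0], "spin": 0},
    {"xyz": [0, 0, 0], "spin": 0}
  ]
}}

```text
time: 12.75
tool_pos: [663.0, -8.3, 27.4]
tcp_rot: [3.141, -0.0, 1.605]
contact_force: [0.1, -0.1, -0.6]
grip_width: 49.7
finger_force: 0.0
```

Request:
{"name": "jog_arm", "arguments": {
  "targets": [
    {"xyz": [0, 0, 0], "spin": 0},
    {"xyz": [0, 0, 0], "spin": 0},
    {"xyz": [0, 0, 0], "spin": 0},
    {"xyz": [0, 0, 0], "spin": 0},
    {"xyz": [0, 0, 0], "spin": 0},
    {"xyz": [0, 0, 0], "spin": 0},
    {"xyz": [-0.01, 0, 0], "spin": 0},
    {"xyz": [-0.01, 0, 0], "spin": 0},
    {"xyz": [-0.01, 0, 0], "spin": 0},
    {"xyz": [-0.01, 0, 0], "spin": 0}
  ]
}}

```text
time: 14.0
tool_pos: [663.1, -11.3, 27.3]
tcp_rot: [3.142, -0.0, 1.605]
contact_force: [1.1, 2.8, 0.6]
grip_width: 49.8
finger_force: 1.2
```

Request:
{"name": "jog_arm", "arguments": {
  "targets": [
    {"xyz": [-0.01, 0, 0], "spin": 0},
    {"xyz": [-0.01, 0, 0], "spin": 0},
    {"xyz": [-0.01, 0, 0], "spin": 0},
    {"xyz": [-0.01, 0, 0], "spin": 0},
    {"xyz": [-0.01, 0, 0], "spin": 0},
    {"xyz": [0, 0, 0], "spin": 0},
    {"xyz": [0, 0, 0], "spin": 0},
    {"xyz": [0, 0, 0], "spin": 0},
    {"xyz": [0, 0, 0], "spin": 0},
    {"xyz": [0, 0, 0], "spin": 0}
  ]
}}

```text
time: 15.25
tool_pos: [663.0, -14.2, 27.3]
tcp_rot: [-3.141, -0.002, 1.605]
contact_force: [-0.6, 7.3, 0.7]
grip_width: 49.9
finger_force: 3.4
```

The carton is touching the divider, with a residual force of 7 N. Next I'll back off, turn, and push it square onto the rail.

Request:
{"name": "jog_arm", "arguments": {
  "targets": [
    {"xyz": [0.2, 0, 0], "spin": 0},
    {"xyz": [0, 0, -0.55], "spin": 0},
    {"xyz": [0, 0, -0.55], "spin": 0},
    {"xyz": [-0.3, -0.24, 0], "spin": 0},
    {"xyz": [-0.3, -0.24, 0], "spin": 0},
    {"xyz": [-0.3, -0.24, 0], "spin": 0},
    {"xyz": [-0.3, -0.24, 0], "spin": 0},
    {"xyz": [0, 0, 0], "spin": -0.98},
    {"xyz": [0, 0, 0], "spin": -0.98},
    {"xyz": [0, 0, 0], "spin": -0.98}
  ]
}}

```text
time: 16.5
tool_pos: [589.1, -98.1, 115.4]
tcp_rot: [-3.141, 0.001, 1.902]
contact_force: [-0.0, -1.1, 0.8]
grip_width: 49.8
finger_force: 0.0
```

Request:
{"name": "jog_arm", "arguments": {
  "targets": [
    {"xyz": [0, 0, 0], "spin": -0.98},
    {"xyz": [0, 0, 0], "spin": -0.98},
    {"xyz": [0, 0, 0], "spin": -0.98},
    {"xyz": [0, 0, 0], "spin": -0.98},
    {"xyz": [0, 0, 0], "spin": -0.98},
    {"xyz": [0, 0, 0], "spin": -0.98},
    {"xyz": [0, 0, 0], "spin": -0.98},
    {"xyz": [0, 0, 0], "spin": -0.98},
    {"xyz": [0, 0, 0], "spin": -0.98},
    {"xyz": [0, 0, 0], "spin": -0.98}
  ],
  "gripper": 100
}}

```text
time: 17.75
tool_pos: [589.2, -97.9, 115.4]
tcp_rot: [-3.141, 0.0, 2.882]
contact_force: [0.6, -0.5, 0.5]
grip_width: 91.7
finger_force: 0.0
```

Request:
{"name": "jog_arm", "arguments": {
  "targets": [
    {"xyz": [0, 0, 0], "spin": -0.98},
    {"xyz": [0, 0, 0], "spin": -0.98},
    {"xyz": [0, 0, 0], "spin": -0.98},
    {"xyz": [0, 0, 0], "spin": 0},
    {"xyz": [0, 0, 0], "spin": 0},
    {"xyz": [0, 0, 0], "spin": 0},
    {"xyz": [0, 0, 0], "spin": 0},
    {"xyz": [0, 0, 0], "spin": 0},
    {"xyz": [0, 0, 0], "spin": 0},
    {"xyz": [0, 0, 0], "spin": 0}
  ]
}}

```text
time: 19.0
tool_pos: [589.2, -98.1, 115.3]
tcp_rot: [3.142, 0.0, -3.11]
contact_force: [-0.0, 0.1, -0.2]
grip_width: 91.6
finger_force: 0.0
```

Request:
{"name": "jog_arm", "arguments": {
  "targets": [
    {"xyz": [0, 0, 0.55], "spin": 0},
    {"xyz": [0, 0, 0.55], "spin": 0},
    {"xyz": [0, 0, 0], "spin": 0},
    {"xyz": [-0.04, 0, 0], "spin": 0},
    {"xyz": [-0.04, 0, 0], "spin": 0},
    {"xyz": [-0.04, 0, 0], "spin": 0},
    {"xyz": [-0.04, 0, 0], "spin": 0},
    {"xyz": [-0.04, 0, 0], "spin": 0},
    {"xyz": [-0.02, 0, 0], "spin": 0},
    {"xyz": [-0.02, 0, 0], "spin": 0}
  ]
}}

```text
time: 20.25
tool_pos: [607.3, -97.2, 27.2]
tcp_rot: [3.141, -0.003, -3.11]
contact_force: [-4.1, 0.5, 4.6]
grip_width: 92.0
finger_force: 2.8
```

Request:
{"name": "jog_arm", "arguments": {
  "targets": [
    {"xyz": [-0.01, 0, 0], "spin": 0},
    {"xyz": [-0.01, 0, 0], "spin": 0},
    {"xyz": [-0.01, 0, 0], "spin": 0},
    {"xyz": [-0.01, 0, 0], "spin": 0},
    {"xyz": [0, 0, 0], "spin": 0},
    {"xyz": [0, 0, 0], "spin": 0},
    {"xyz": [0, 0, 0], "spin": 0},
    {"xyz": [0, 0, 0], "spin": 0},
    {"xyz": [0, 0, 0], "spin": 0},
    {"xyz": [0, 0, 0], "spin": 0}
  ]
}}

```text
time: 21.5
tool_pos: [610.9, -97.0, 27.1]
tcp_rot: [3.141, -0.001, -3.11]
contact_force: [-4.7, 1.0, 3.7]
grip_width: 91.9
finger_force: 2.4
```

Request:
{"name": "jog_arm", "arguments": {
  "targets": [
    {"xyz": [-0.01, 0, 0], "spin": 0},
    {"xyz": [-0.01, 0, 0], "spin": 0},
    {"xyz": [-0.01, 0, 0], "spin": 0},
    {"xyz": [-0.01, 0, 0], "spin": 0},
    {"xyz": [0, 0, 0], "spin": 0},
    {"xyz": [0, 0, 0], "spin": 0},
    {"xyz": [0, 0, 0], "spin": 0},
    {"xyz": [0, 0, 0], "spin": 0},
    {"xyz": [0, 0, 0], "spin": 0},
    {"xyz": [0, 0, 0], "spin": 0}
  ]
}}

```text
time: 22.75
tool_pos: [612.2, -97.0, 27.2]
tcp_rot: [3.141, -0.005, -3.11]
contact_force: [-10.6, 0.1, 7.7]
grip_width: 91.8
finger_force: 5.6
```

Request:
{"name": "jog_arm", "arguments": {
  "targets": [
    {"xyz": [-0.01, 0, 0], "spin": 0},
    {"xyz": [-0.01, 0, 0], "spin": 0},
    {"xyz": [-0.01, 0, 0], "spin": 0},
    {"xyz": [0, 0, 0], "spin": 0},
    {"xyz": [0, 0, 0], "spin": 0},
    {"xyz": [0, 0, 0], "spin": 0},
    {"xyz": [0, 0, 0], "spin": 0},
    {"xyz": [0, 0, 0], "spin": 0},
    {"xyz": [0, 0, 0], "spin": 0},
    {"xyz": [0, 0, 0], "spin": 0}
  ]
}}

```text
time: 24.0
tool_pos: [612.1, -97.1, 27.1]
tcp_rot: [3.141, -0.01, -3.109]
contact_force: [-19.7, -1.2, 12.0]
grip_width: 91.8
finger_force: 9.9
```

It has come to a hard stop on the rail. I'll back off and look.

Request:
{"name": "jog_arm", "arguments": {
  "targets": [
    {"xyz": [0.05, 0, 0], "spin": 0},
    {"xyz": [0.25, 0, 0], "spin": 0},
    {"xyz": [0, 0, -0.55], "spin": 0},
    {"xyz": [0, 0, -0.55], "spin": 0},
    {"xyz": [0, 0.6, 0], "spin": 0},
    {"xyz": [0, 0.6, 0], "spin": 0},
    {"xyz": [0, 0.6, 0], "spin": 0},
    {"xyz": [0, 0.6, 0], "spin": 0},
    {"xyz": [0, 0, 0], "spin": 0},
    {"xyz": [0, 0, 0], "spin": 0}
  ]
}}

```text
time: 25.25
tool_pos: [587.8, 93.8, 115.4]
tcp_rot: [-3.141, 0.001, -3.11]
contact_force: [-0.2, 0.7, -0.5]
grip_width: 92.2
finger_force: 0.0
```

Run:
```python
from h import *
im=bot.capture("top");s=bot.capture("side")
cv2.imwrite("pics/top4.png",im);cv2.imwrite("pics/side4.png",s)
a=cv2.resize(im[125:215,235:375],(800,514),interpolation=cv2.INTER_CUBIC)
cv2.imwrite("pics/crop4.png",a)
```

```text
(no output)
```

View pics/crop4.png

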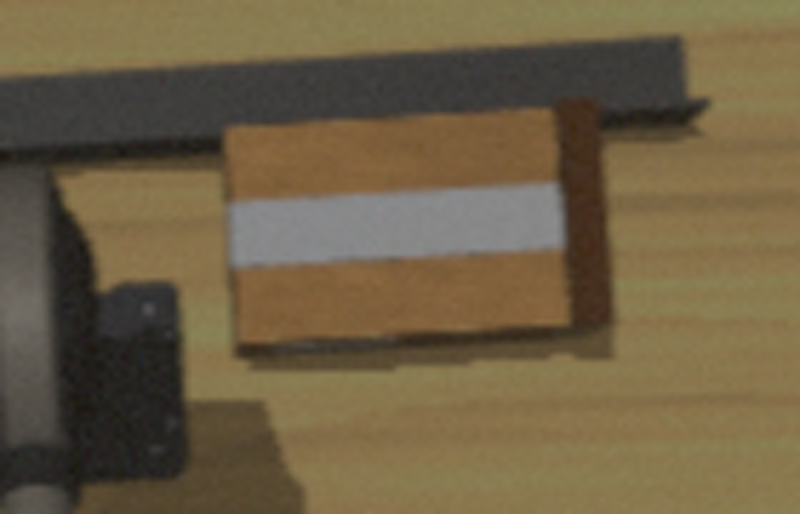

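View pics/side4.png

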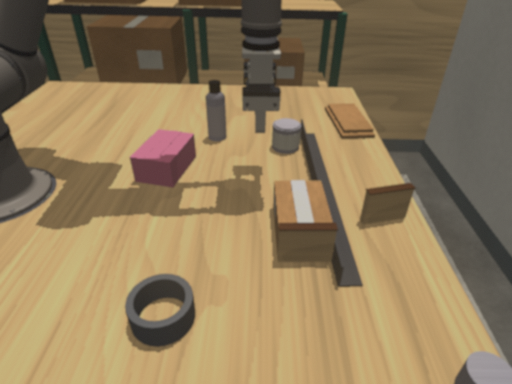

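The carton lies flush along the rail (crop edge (225,128) to (555,108)) and its end meets the divider's inner edge at crop x≈560. The tin, can, tape roll and pink box are where they were, and the arm is clear.

```bash
python3 -c "
from plant import bot
print(bot.close_job())"
```

```text
the job is handed in; nothing more can be done
None
```

The job is handed in at about 25 s: the carton lies flush against the rail with its end against the divider's inner side, and the tin, aerosol can and tape roll were not moved; the hand-in call gave no verdict.

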